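Sweep the copper offcuts into the scrap tray

TASK

Clear the metalworker's board: with your fingertips, sweep the three copper offcuts along the board and over its edge into the red scrap tray. Only push them, never pick them up or carry them or flick them through the air, and leave the finished copper ring on the board, the jar and the file where they are.

Things in the scene. Friction and masses are not known exactly. Their poses are not given: they have to be found in the camera images.
- board: White board on a pale wooden block, fixed: 260 mm (own x) x 180 mm (own y), flat top 40 mm above the bench, no rim. Origin: centre of its underside, at bench height. A tray stands along its +y and its -y edge; the x edges drop to the bench. Offcuts and ring lie in four lanes about 62 mm apart along its x; a push along its y by something up to 45 mm wide stays clear of the next lane.
- scrap_tray: Red, empty open tray, fixed, 270 mm (own x) x 110 mm (own y), 26 mm high (rim 14 mm below the board's top), walls and floor 4 mm; origin: centre of its underside. Axes parallel to the board's. Stands 1 mm from the board's +y or -y edge, its centre 146 mm from the board's. It is where the offcuts belong; it may be on either side of the board.
- finished_tray: Blue open tray, fixed, 270 mm (own x) x 110 mm (own y), 26 mm high (rim 14 mm below the board's top), walls and floor 4 mm; origin: centre of its underside. Axes parallel to the board's. Stands 1 mm from the board's +y or -y edge, its centre 146 mm from the board's. Three finished copper rings lie fixed in it. It is on the side of the board opposite the red tray; no offcut belongs in it.
- bar_end: Offcut 1: square-edged bar end, 26 mm (own x) x 14 mm (own y). Solid copper, lies flat on the board, flat faces up and down, 12 mm high; origin at its centre (6 mm above the board's surface). 
- round_slug: Offcut 2: round slug, 22 mm in diameter. Solid copper, lies flat on the board, flat faces up and down, 12 mm high; origin at its centre (6 mm above the board's surface). 
- hex_slug: Offcut 3: six-sided slug, 24 mm across its corners. Solid copper, lies flat on the board, flat faces up and down, 12 mm high; origin at its centre (6 mm above the board's surface). 
- ring: Finished copper ring, loose, to be left alone: 38 mm outer and 32 mm inner diameter, 14 mm high, lying flat on the board; origin at the centre of its underside.
- jar: Amber glass jar, loose, to be left alone: 56 mm in diameter, 65 mm high, standing on the bench beyond the board's +x edge; origin at the centre of its underside.
- file: Hand file, loose, to be left alone: wooden handle and dark blade, 220 mm long, 24 mm wide, 20 mm high, lying on the bench before the board's -x edge; origin on its underside 90 mm from the handle's end, blade along its own +x.

How it is judged:
By the outcome, as a careful person would: the job done as asked, in the order asked, and still so for the second after the job is handed in, with the robot touching nothing.
It also fails if it takes over 48 s, if anything falls off the work surface, if the arm or the gripper's body presses on something with over 40 N, if the wrist force passes 120 N, or if a joint passes its speed limit or range.

ROBOT

A 6-joint arm with a two-finger parallel gripper is mounted at the origin on the work surface. World frame = base frame: x ahead of the robot, y to its left, z up, the work surface at z = 0. Lengths are in m, angles in rad, forces in N, time in s.
With the tool pointing down it reaches from about 0.25 to 0.85 m from the base axis. Payload 12.5 kg.
Tool frame: the origin (TCP) lies on the centre line of the jaws, within the pads' length; the fingertips stand 11 mm ahead of it and the grasp point (between the pads) lies 8 mm behind it; z points along the fingers, y is the line along which they close (so a half turn about z gives the same grasp; the last joint's range is limited). The gripper opens to 93 mm and grips with 3 to 60 N. Pads are 15 mm wide; open, the fingers measure 128 mm over their backs; the gripper's body (75 mm by 188 mm) begins 65 mm behind the grasp point.
Start: joints at [-1.348, 0.351, 1.652, -0, 1.139, -0.085], TCP at [0.167, -0.524, 0.23] pointing down, gripper open.
Joint ranges: [-2.75, 2.75], [-0.79, 2.1], [0.01, 2.65], [-1.57, 4.71], [0.07, 3.14], [-2.87, 2.87]. Speed limits (rad/s): [2.22, 2.22, 2.79, 3.14, 3.14, 3.14].

INTERFACE

Orientations are given as a rotation vector (axis times angle).
In Python, from bench import * gives the robot as it stands.
- The arm moves only by the tool send_rows, never from a script. Its argument "series" is text: rows parted by semicolons, each of 7 numbers parted by spaces: the closure, from 0 (fully open) to 1 (shut), then the shift along the world's x, y, z in mm, then the turn, a rotation vector about the world's x, y, z in rad. In form: jaw x y z wx wy wz; .... A call has 1 to 8 rows; each row is the pose to reach, as a shift and turn from the pose commanded when the call began; what a row does not reach only later rows make up. A row lasts 1/12 s, in which the tool goes at most 41.7 mm and 7.16 degrees, less where a joint would pass 70% of its speed; a pose out of reach is approached as far as the arm can. A call with a gripper value outside its range is refused whole. The fingers move at their own pace and stop on an object; "grip_force" is the grip in N (left out, the last holds). Time passes only in rows, so rows that repeat a pose let the fingers close. It gives the time, the measured TCP pose, the force, the opening and the grip force at its end, in the units of the state.
- sense(): the state, without advancing time (a new reading comes with each control period).
- camera(name): name is "side" or "top" or "wrist"; returns (picture, depth): 420x560x3 uint8, red, green, blue; 420x560 float32, m along the optical axis (not along the pixel's ray), 0 where there is no reading.
- camera_info(name): a dict with "K" (3x3 intrinsics, pixels), "view" (4x4, takes a point from world to camera coordinates). Camera axes: x right, y down, z forward; pixel columns grow to the right and rows downward; lengths in m; the calibration is good to about 2 mm. A picture is of the moment at which its call begins: read the wrist's pose just before it. camera_info takes no time and is no camera call; for the wrist camera it gives the pose at the moment of the call.
- finish_job(): hands the job in; it is judged then, once.
The state is a dict: "t": time; "joint_pos": joint angles; "joint_vel": joint speeds; "joint_efforts": joint torques, N m; "ee_pos": TCP position; "eef_rot": TCP orientation; "ft_force": force on the tool from outside, world axes, zero at the start; "torque": the same for the moment, N m; "finger_gap": opening from 0.0 (shut) to 1.0 (fully open); "grip_force": force on a finger pad.
Only numpy, scipy, OpenCV 4.12 (cv2) and the standard library are available. Lean on these libraries where they do the work, as an engineer would, in place of code of your own. Each camera call takes 0.05 s, during which the arm holds its last target. There are 200 camera calls.

## Working session

There is one attempt and no reset: what is moved stays moved. The work goes in short steps, Python scripts to look and compute and a tool call to move; the robot and the scene stay as the last step left them, time stands still between calls to the robot, and variables do not carry over. Pictures are saved under pics/ and viewed, at most 10 in all, crops included, and the job is handed in when it is done.

Besides the shell and the picture viewer there is one more tool, called after "Request:" as a command line: name --argument value ..., lists and objects as JSON in quotes. send_rows: Moves the arm, as the interface text tells. Its arguments: {"type":"object","properties":{"series":{"type":"string"},"grip_force":{"type":"number"}},"required":["series"]}

```bash
mkdir -p pics
python3 - <<'E'
from bench import *
import cv2,numpy as np
s=sense(); print(s)
for n in ("top","side"):
    p,d=camera(n); i=camera_info(n); np.savez(f"pics/{n}0.npz",p=p,d=d,K=i["K"],V=i["view"])
    cv2.imwrite(f"pics/{n}0.png",p[:,:,::-1]); print(n,i["K"],i["view"])
E
```

```text
{'t': 0.0, 'joint_pos': array([-1.34760101e+00,  3.51235815e-01,  1.65242372e+00,  4.11240653e-06,
        1.13908071e+00, -8.46120710e-02]), 'joint_vel': array([ 0.00036967,  0.00049195, -0.00049959,  0.00053773, -0.00048074,
        0.00052913]), 'joint_efforts': array([-9.02332122e-04, -4.97320926e+01, -2.85253626e+01,  6.98213093e-02,
        2.56485312e-02, -8.40772827e-05]), 'ee_pos': array([ 0.1665797 , -0.52382379,  0.22910179]), 'eef_rot': array([-3.10332846e+00, -4.81418021e-01,  1.18913032e-04]), 'ft_force': array([-0.25114646,  0.6113525 , -0.29061457]), 'torque': array([-0.00119915, -0.03106308,  0.0085673 ]), 'grip_force': 0.0, 'finger_gap': 0.998942852603422}
top [[463.45058867   0.         281.48714061]
 [  0.         463.45058867 211.62214859]
 [  0.           0.           1.        ]] [[-0.00778117 -0.99993783 -0.00798716  0.03356736]
 [-0.98519441  0.00903395 -0.17120268  0.56393031]
 [ 0.1712642   0.00653675 -0.98520345  0.78709948]
 [ 0.          0.          0.          1.        ]]
side [[420.33172391   0.         287.72891829]
 [  0.         420.33172391 211.39631839]
 [  0.           0.           1.        ]] [[-0.96051598 -0.27812472  0.00746276  0.55850705]
 [-0.17011948  0.56586793 -0.80675452  0.12949302]
 [ 0.22015543 -0.77617017 -0.59083962  0.58179375]
 [ 0.          0.          0.          1.        ]]
```

View pics/top0.png

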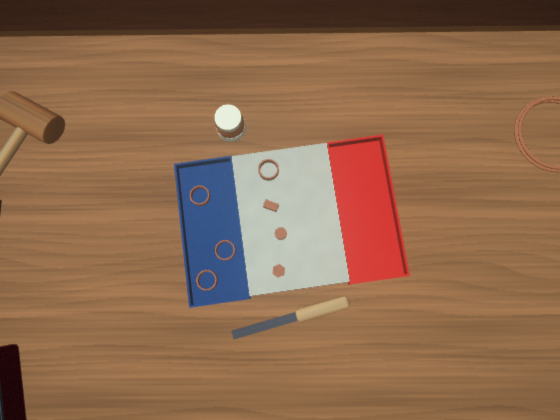

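View pics/side0.png

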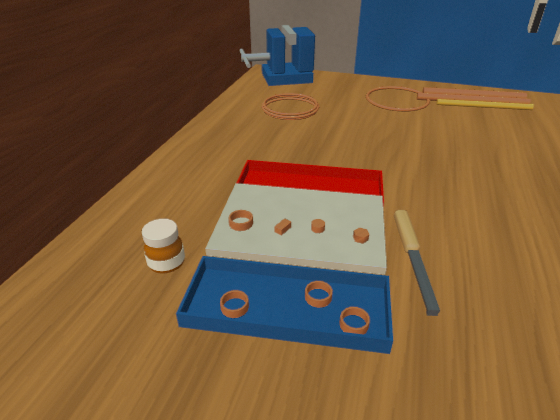

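The top view shows the board in the middle, blue tray on the left (+y) and red tray on the right (-y). The ring is at (269,170), bar at (271,206), round slug at (281,233), hex slug at (279,271), jar at (228,122) and file at (290,318). The side view agrees.

```bash
cat > h.py <<'E'
import numpy as np,cv2
def ray(u,v,z,K,V):
    R,t=V[:3,:3],V[:3,3]; c=-R.T@t; d=R.T@np.linalg.inv(K)@np.array([u,v,1.]); return c+d*(z-c[2])/d[2]
def blobs(m,amin):
    cs,_=cv2.findContours(m.astype(np.uint8),cv2.RETR_EXTERNAL,cv2.CHAIN_APPROX_NONE)
    return [c for c in cs if cv2.contourArea(c)>amin]
def copper(p):
    h=cv2.cvtColor(p,cv2.COLOR_RGB2HSV); return ((h[...,0]<14)|(h[...,0]>172))&(h[...,1]>70)&(h[...,1]<215)&(h[...,2]>60)
E
python3 - <<'E'
from h import *
f=np.load("pics/top0.npz");p,d,K,V=[f[k] for k in "pdKV"]
h=cv2.cvtColor(p,cv2.COLOR_RGB2HSV)
red=((h[...,0]<6)|(h[...,0]>174))&(h[...,1]>225)&(h[...,2]>90)
blue=(abs(h[...,0].astype(int)-112)<10)&(h[...,1]>150)
white=(h[...,1]<60)&(h[...,2]>150)
for n,m,z in(("red",red,.026),("blue",blue,.026),("white",white,.04)):
    for c in blobs(m,2000):
        r=cv2.minAreaRect(c);b=cv2.boxPoints(r)
        P=np.array([ray(u,v,z,K,V)[:2] for u,v in b]); e=P[1:]-P[:-1]
        print(n,P.mean(0).round(4),np.linalg.norm(e,axis=1).round(4),np.degrees(np.arctan2(e[:,1],e[:,0])).round(1))
bm=np.zeros(p.shape[:2],np.uint8)
cv2.fillConvexPoly(bm,cv2.convexHull(max(blobs(white,2000),key=cv2.contourArea)),1)
m=copper(p)&(cv2.erode(bm,np.ones((5,5)))>0)
for c in blobs(m,25):
    (u,v),_,_=cv2.minAreaRect(c)
    mk=np.zeros(p.shape[:2],np.uint8);cv2.drawContours(mk,[c],-1,1,-1)
    q=ray(u,v,.052,K,V); P=np.array([ray(a,b,.052,K,V)[:2] for a,b in c[:,0]],np.float32)
    dd=np.median(d[(mk>0)&(d>0)]); X=V[:3,:3].T@(np.linalg.inv(K)@[u,v,1]*dd-V[:3,3])
    print((round(u),round(v)),q.round(4),"rect",np.round(cv2.minAreaRect(P)[1],4),cv2.minAreaRect(P)[2],"depthpt",X.round(4))
E
```

```text
blue [0.512  0.1599] [0.0893 0.2201 0.0854] [ -85.3 -174.3   94.6]
white [0.556  0.0151] [0.1883 0.26   0.1786] [ -82.3 -173.8   97.4]
(278, 270) [0.4595 0.0348 0.052 ] rect [0.0194 0.021 ] 89.73381042480469 depthpt [0.4595 0.0348 0.0515]
(280, 233) [0.525  0.0308 0.052 ] rect [0.0196 0.0179] 89.50135803222656 depthpt [0.525  0.0308 0.0514]
(270, 205) [0.5756 0.0486 0.052 ] rect [0.0247 0.0139] 70.7999496459961 depthpt [0.5758 0.0486 0.0511]
(268, 169) [0.6429 0.0528 0.052 ] rect [0.0371 0.0366] 43.9193229675293 depthpt [0.6458 0.0532 0.0412]
```

Run:
```python
from h import *
f=np.load("pics/top0.npz");p,d,K,V=[f[k] for k in "pdKV"]
h=cv2.cvtColor(p,cv2.COLOR_RGB2HSV)
print(h[220,370],h[150,370])
red=((h[...,0]<6)|(h[...,0]>174))&(h[...,1]>225); white=(h[...,1]<60)&(h[...,2]>150)
white[:, :225]=0
for n,m,z in(("red",red,.026),("white",white,.04)):
    c=max(blobs(m,300),key=cv2.contourArea)
    a=cv2.approxPolyDP(cv2.convexHull(c),8,True)[:,0]
    P=np.array([ray(u,v,z,K,V)[:2] for u,v in a]); e=np.roll(P,-1,0)-P
    print(n,a.tolist(),P.round(4).tolist(),P.mean(0),np.linalg.norm(e,axis=1).round(4),np.degrees(np.arctan2(e[:,1],e[:,0])).round(1))
```

```text
[  1 188 214] [  2 192 211]Traceback (most recent call last):
  File "<stdin>", line 8, in <module>
ValueError: max() iterable argument is empty
```

Run:
```python
from h import *
f=np.load("pics/top0.npz");p,d,K,V=[f[k] for k in "pdKV"]
print(p[220,370],p[206,271],p[270,279])
h=cv2.cvtColor(p,cv2.COLOR_RGB2HSV)
red=(p[...,0]>110)&(p[...,1]<90)&(p[...,2]<90); white=(h[...,1]<60)&(h[...,2]>130)
red[:,:315]=0; white[:, :225]=0
for n,m,z in(("red",red,.026),("white",white,.04)):
    c=max(blobs(m,300),key=cv2.contourArea)
    a=cv2.approxPolyDP(cv2.convexHull(c),6,True)[:,0]
    P=np.array([ray(u,v,z,K,V)[:2] for u,v in a]); e=np.roll(P,-1,0)-P
    print(n,a.tolist(),P.round(4).tolist(),P.mean(0),np.linalg.norm(e,axis=1).round(4),np.degrees(np.arctan2(e[:,1],e[:,0])).round(1))
```

```text
[214  61  56] [178 126 100] [174 123  98]
red [[382, 134], [409, 275], [348, 284], [327, 142]] [[0.7165, -0.1638], [0.4498, -0.2005], [0.4346, -0.0899], [0.7017, -0.0586]] [ 0.5756835  -0.12820578] [0.2692 0.1116 0.2689 0.1061] [-172.2   97.8    6.7  -82. ]
white [[326, 143], [348, 281], [249, 295], [232, 156]] [[0.6952, -0.0554], [0.4397, -0.0882], [0.4166, 0.0875], [0.6718, 0.1202]] [0.55579438 0.01602826] [0.2576 0.1772 0.2573 0.1772] [-172.7   97.5    7.3  -82.4]
```

Request:
send_rows --series "1 17 25.5 0 0 0 0.058; 1 34 51 0 0 0 0.116; 1 51 76.5 0 0 0 0.174; 1 68 102 0 0 0 0.232; 1 85 127.5 0 0 0 0.29; 1 102 153 0 0 0 0.348; 1 119 178.5 0 0 0 0.406; 1 136 204 0 0 0 0.464" --grip_force 10

```text
t: 0.77
ee_pos: [0.3031, -0.3187, 0.2295]
eef_rot: [-2.909, -1.186, 0.0]
ft_force: [-0.1, -1.3, -0.1]
finger_gap: 0.476
grip_force: 0.0
```

Request:
send_rows --series "1 17 25.5 0 0 0 0.058; 1 34 51 0 0 0 0.116; 1 51 76.5 0 0 0 0.174; 1 68 102 0 0 0 0.232; 1 85 127.5 0 0 0 0.29; 1 102 153 0 0 0 0.348; 1 119 178.5 0 0 0 0.406; 1 136 204 0 0 0 0.464"

```text
t: 1.43
ee_pos: [0.4391, -0.1146, 0.2295]
eef_rot: [-2.558, -1.824, 0.0]
ft_force: [-0.7, -0.6, -0.7]
finger_gap: 0.005
grip_force: 0.0
```

Request:
send_rows --series "1 17 25 -5 0 0 0.058; 1 34 50 -10 0 0 0.116; 1 51 75 -20 0 0 0.174; 1 68 100 -30 0 0 0.232; 1 85 126 -40 0 0 0.29; 1 101 151 -50 0 0 0.348; 1 116 178 -60 0 0 0.406; 1 131 201 -70 0 0 0.461"

```text
t: 2.1
ee_pos: [0.57, 0.0867, 0.1588]
eef_rot: [-2.073, -2.36, 0.001]
ft_force: [1.1, -1.5, 0.5]
finger_gap: 0.005
grip_force: 0.0
```

Run:
```python
from bench import *
from h import *
s=sense(); print(s["t"],s["ee_pos"],s["eef_rot"])
i=camera_info("wrist"); p,d=camera("wrist"); K,V=i["K"],i["view"]
cv2.imwrite("pics/w1.png",p[:,:,::-1])
h=cv2.cvtColor(p,cv2.COLOR_RGB2HSV)
m=copper(p)
for c in blobs(m,150):
    (u,v),_,_=cv2.minAreaRect(c); q=ray(u,v,.052,K,V)
    w=q[:2]-[.5558,.016]; print((round(u),round(v)),cv2.contourArea(c),q.round(4),"board",w@[.9917,.1288],w@[-.1288,.9917])
```

```text
2.1 [0.57000637 0.08666128 0.15875741] [-2.07294094e+00 -2.35997355e+00  6.15293933e-04]
(129, 256) 719.5 [0.4612 0.0406 0.052 ] board -0.09062132793138993 0.03662279797205597
(366, 252) 403.5 [0.6403 0.0672 0.052 ] board 0.09038039361912598 0.03987228353359212
(199, 132) 1750.5 [0.5072 0.14   0.052 ] board -0.03223720424921382 0.1292350901219366
(337, 85) 1889.5 [0.5977 0.1833 0.052 ] board 0.06310502298650013 0.16052160082466768
(132, 80) 2070.5 [0.4596 0.1683 0.052 ] board -0.07575721854422976 0.16340622914114838
```

View pics/w1.png

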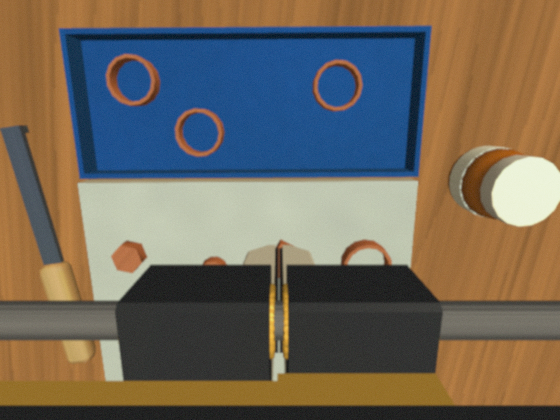

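The wrist view shows the black finger blocks at rows 265–375 and board alignment with the tool. The hex slug is at (129,256), the ring at (366,252), and the bar is just behind the fingertips at (282,245). I'll check the finger heights and widths from depth before going down.

Run:
```python
from bench import *
from h import *
i=camera_info("wrist"); p,d=camera("wrist"); K,V=i["K"],i["view"]; s=sense()
from scipy.spatial.transform import Rotation as R
T=R.from_rotvec(s["eef_rot"]).as_matrix()
for u,v in [(280,252),(277,262),(260,250),(300,258),(280,300),(125,330),(160,268),(272,268),(400,268),(200,320),(435,340),(250,370),(50,320)]:
    X=V[:3,:3].T@(np.linalg.inv(K)@[u,v,1]*d[v,u]-V[:3,3]); print((u,v),p[v,u],d[v,u].round(3),X.round(3),"tool",(T.T@(X-s["ee_pos"])).round(3))
```

```text
(280, 252) [61 42 36] 0.169 [0.571 0.099 0.152] tool [0.012 0.002 0.006]
(277, 262) [65 45 34] 0.157 [0.57  0.099 0.163] tool [ 0.011  0.001 -0.006]
(260, 250) [170 158 129] 0.167 [0.562 0.1   0.153] tool [ 0.013 -0.007  0.005]
(300, 258) [170 159 129] 0.158 [0.579 0.102 0.162] tool [ 0.013  0.011 -0.005]
(280, 300) [57 58 51] 0.124 [0.571 0.099 0.198] tool [ 0.012  0.002 -0.041]
(125, 330) [55 56 55] 0.064 [0.54  0.119 0.254] tool [ 0.035 -0.026 -0.096]
(160, 268) [34 34 32] 0.081 [0.54  0.123 0.235] tool [ 0.039 -0.025 -0.078]
(272, 268) [160 148 118] 0.148 [0.567 0.1   0.172] tool [ 0.012 -0.001 -0.015]
(400, 268) [25 32 30] 0.08 [0.593 0.13  0.236] tool [ 0.039  0.028 -0.079]
(200, 320) [47 48 44] 0.065 [0.553 0.122 0.253] tool [ 0.036 -0.013 -0.095]
(435, 340) [52 51 50] 0.065 [0.595 0.124 0.253] tool [ 0.033  0.029 -0.096]
(250, 370) [53 53 48] 0.067 [0.563 0.113 0.253] tool [ 0.026 -0.004 -0.096]
(50, 320) [115 111 103] 0.072 [0.523 0.114 0.246] tool [ 0.032 -0.044 -0.089]
```

Request:
send_rows --series "1 0 0 -20 0 0 0; 1 0 0 -40 0 0 0; 1 0 0 -60 0 0 0; 1 0 0 -78 0 0 0; 1 0 0 -91 0 0 0; 1 0 0 -99 0 0 0; 1 0 0 -103 0 0 0; 1 0 0 -104 0 0 0"

```text
t: 2.87
ee_pos: [0.5694, 0.0846, 0.0554]
eef_rot: [-2.078, -2.356, 0.001]
ft_force: [-0.6, -0.5, -0.1]
finger_gap: 0.006
grip_force: 0.0
```

Request:
send_rows --series "1 0.5 -4 0 0 0 0; 1 1.3 -10 0 0 0 0; 1 2.3 -18 0 0 0 0; 1 3.4 -26 0 0 0 0; 1 4.4 -34 0 0 0 0; 1 5.5 -42 0 0 0 0; 1 6.5 -50 0 0 0 0; 1 7.5 -58 0 0 0 0"

```text
t: 3.53
ee_pos: [0.5773, 0.0259, 0.0557]
eef_rot: [2.077, 2.357, 0.0]
ft_force: [0.7, 0.2, 0.5]
finger_gap: 0.009
grip_force: 0.2
```

```bash
cat > look.py <<'E'
from bench import *
from h import *
import sys
s=sense(); print(s["t"],s["ee_pos"],s["eef_rot"],s["ft_force"])
out=[]
for n in("top","side"):
    i=camera_info(n); p,d=camera(n); out.append(p)
    if n=="side": q=cv2.resize(p[140:350,160:440],None,fx=2,fy=2)
    else: q=cv2.resize(p[120:320,160:420],None,fx=2,fy=2)
    out[-1]=cv2.resize(q,(400,300))
cv2.imwrite(f"pics/{sys.argv[1]}.png",np.hstack(out)[:,:,::-1])
E
python3 look.py l1
```

```text
3.5333 [0.57728195 0.0258988  0.05569948] [2.07748010e+00 2.35653685e+00 9.75929650e-05] [0.66982385 0.18965915 0.47075174]
```

View pics/l1.png

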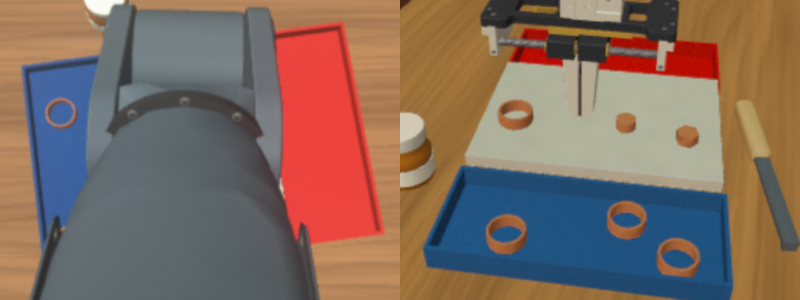

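The left (top) view is blocked by the arm. The right (side) view shows the fingers at (580,90) with the bar hidden ahead of them, and the ring (515,114), round slug (626,122) and hex slug (687,135) untouched.

Request:
send_rows --series "1 1 -8 0 0 0 0; 1 2.1 -16 0 0 0 0; 1 3.1 -24 0 0 0 0; 1 4.2 -32 0 0 0 0; 1 5.2 -40 0 0 0 0; 1 6.2 -48 0 0 0 0; 1 7.3 -56 0 0 0 0; 1 8.2 -63 0 0 0 0"

```text
t: 4.3
ee_pos: [0.5855, -0.0371, 0.0556]
eef_rot: [2.077, 2.357, 0.0]
ft_force: [-0.4, -0.6, -0.3]
finger_gap: 0.007
grip_force: 0.1
```

Request:
send_rows --series "1 0.9 -7 0 0 0 0; 1 1.8 -14 0 0 0 0; 1 2.7 -21 0 0 0 0; 1 3.6 -28 0 0 0 0; 1 4.5 -35 0 0 0 0; 1 5.5 -42 0 0 0 0; 1 6.5 -50 0 0 0 0; 1 7.5 -58 0 0 0 0"

```text
t: 4.97
ee_pos: [0.5929, -0.0949, 0.0556]
eef_rot: [2.077, 2.357, -0.0]
ft_force: [0.6, 0.3, -0.4]
finger_gap: 0.008
grip_force: 0.0
```

```bash
python3 look.py l2
```

```text
4.9667 [ 0.59294898 -0.09489431  0.05564901] [ 2.07703769e+00  2.35697071e+00 -2.23111124e-05] [ 0.62501964  0.34795673 -0.40615761]
```

View pics/l2.png

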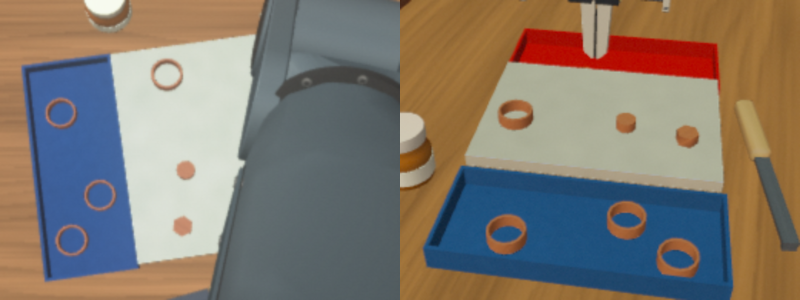

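The bar is off the board; ring and both slugs have not moved. Next, the round slug.

Request:
send_rows --series "1 0 0 10 0 0 0; 1 0 0 25 0 0 0; 1 0 0 42 0 0 0; 1 -9 21 50 0 0 0; 1 -22 50 50 0 0 0; 1 -35 80 50 0 0 0; 1 -48 110 50 0 0 0; 1 -60 138 50 0 0 0"

```text
t: 5.73
ee_pos: [0.532, 0.0456, 0.1065]
eef_rot: [2.077, 2.357, 0.001]
ft_force: [0.4, -0.2, -0.8]
finger_gap: 0.009
grip_force: 0.0
```

Request:
send_rows --series "1 -8 18 0 0 0 0; 1 -12 27 0 0 0 0; 1 -13 29 -10 0 0 0; 1 -13 29 -25 0 0 0; 1 -13 29 -38 0 0 0; 1 -13 29 -46 0 0 0; 1 -13 29 -50 0 0 0; 1 -13 29 -50 0 0 0"

```text
t: 6.4
ee_pos: [0.5197, 0.0723, 0.0547]
eef_rot: [-2.077, -2.355, 0.002]
ft_force: [-0.2, -0.2, 0.3]
finger_gap: 0.003
grip_force: 0.0
```

Run:
```python
from bench import *
import numpy as np
from scipy.spatial.transform import Rotation as R
s=sense(); w=s["ee_pos"][:2]-[.5558,.016]; print(s["ee_pos"],w@[.9917,.1288],w@[-.1288,.9917]); y=R.from_rotvec(s["eef_rot"]).as_matrix()[:,1]; print(np.degrees(np.arctan2(y[1],y[0])))
```

```text
[0.51970111 0.07228229 0.05474452] -0.028550114765583525 0.06046468600196049
7.18179594074076
```

Request:
send_rows --series "1 0.5 -4 0 0 0 0; 1 1.3 -10 0 0 0 0; 1 2.3 -17 0 0 0 0; 1 3.2 -25 0 0 0 0; 1 4.3 -33 0 0 0 0; 1 5.3 -41 0 0 0 0; 1 6.4 -49 0 0 0 0; 1 7.4 -57 0 0 0 0"

```text
t: 7.07
ee_pos: [0.5274, 0.0149, 0.0557]
eef_rot: [2.077, 2.357, 0.0]
ft_force: [0.2, 0.9, 0.3]
finger_gap: 0.004
grip_force: 0.3
```

Request:
send_rows --series "1 1 -8 0 0 0 0; 1 2.1 -16 0 0 0 0; 1 3.1 -24 0 0 0 0; 1 4.2 -32 0 0 0 0; 1 5.2 -40 0 0 0 0; 1 6.2 -48 0 0 0 0; 1 7.3 -56 0 0 0 0; 1 8.2 -63 0 0 0 0"

```text
t: 7.73
ee_pos: [0.5355, -0.048, 0.0556]
eef_rot: [-2.077, -2.357, 0.0]
ft_force: [-0.0, -0.2, 0.8]
finger_gap: 0.006
grip_force: 0.3
```

Request:
send_rows --series "1 0.9 -7 0 0 0 0; 1 1.8 -14 0 0 0 0; 1 2.7 -21 0 0 0 0; 1 3.6 -28 0 0 0 0; 1 4.5 -35 0 0 0 0; 1 5.5 -42 0 0 0 0; 1 6.4 -49 0 0 0 0; 1 7.1 -55 0 0 0 0"

```text
t: 8.4
ee_pos: [0.5427, -0.1029, 0.0556]
eef_rot: [2.077, 2.357, 0.0]
ft_force: [-0.1, 0.0, 0.3]
finger_gap: 0.004
grip_force: 0.0
```

```bash
python3 look.py l3
```

```text
8.4 [ 0.5426758  -0.10290618  0.05564061] [2.07720764e+00 2.35676559e+00 1.14589450e-05] [-0.06975842  0.005086    0.32569205]
```

View pics/l3.png

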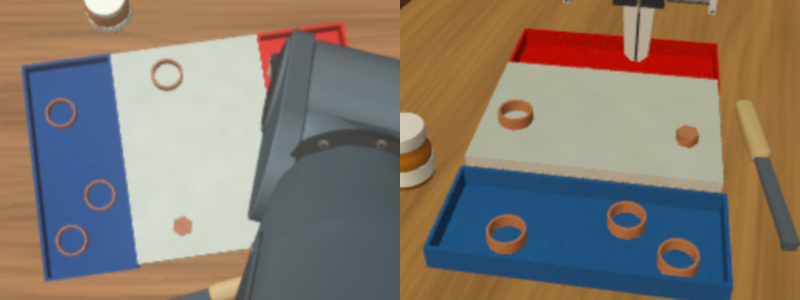

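The round slug is off the board as well, and the ring is undisturbed. Now the hex slug.

Request:
send_rows --series "1 0 0 10 0 0 0; 1 0 0 25 0 0 0; 1 0 0 42 0 0 0; 1 -11 22 50 0 0 0; 1 -26 52 50 0 0 0; 1 -42 84 50 0 0 0; 1 -57 115 50 0 0 0; 1 -72 145 50 0 0 0"

```text
t: 9.17
ee_pos: [0.4696, 0.0444, 0.1064]
eef_rot: [2.077, 2.357, 0.001]
ft_force: [0.9, 0.7, 0.4]
finger_gap: 0.004
grip_force: 0.0
```

Request:
send_rows --series "1 -9 18 0 0 0 0; 1 -15 29 0 0 0 0; 1 -16 32 -10 0 0 0; 1 -16 32 -25 0 0 0; 1 -16 32 -38 0 0 0; 1 -16 32 -46 0 0 0; 1 -16 32 -50 0 0 0; 1 -16 32 -50 0 0 0"

```text
t: 9.83
ee_pos: [0.4544, 0.0744, 0.0548]
eef_rot: [-2.077, -2.355, 0.002]
ft_force: [-0.0, -0.8, -0.1]
finger_gap: 0.005
grip_force: 0.0
```

Run:
```python
from bench import *
s=sense(); w=s["ee_pos"][:2]-[.5558,.016]; print(s["ee_pos"],w@[.9917,.1288],w@[-.1288,.9917])
```

```text
[0.45444054 0.0743694  0.0548052 ] -0.09300019499583247 0.07094002736255295
```

Need 186 mm of travel: 62 + 65 + 58.

Request:
send_rows --series "1 0.6 -5 0 0 0 0; 1 1.6 -12 0 0 0 0; 1 2.6 -20 0 0 0 0; 1 3.6 -28 0 0 0 0; 1 4.7 -36 0 0 0 0; 1 5.8 -45 0 0 0 0; 1 6.9 -53 0 0 0 0; 1 7.9 -61 0 0 0 0"

```text
t: 10.5
ee_pos: [0.4626, 0.0129, 0.0557]
eef_rot: [2.077, 2.356, 0.0]
ft_force: [1.0, 1.2, 0.5]
finger_gap: 0.005
grip_force: 0.3
```

Request:
send_rows --series "1 1 -8 0 0 0 0; 1 2.1 -16 0 0 0 0; 1 3.1 -24 0 0 0 0; 1 4.2 -32 0 0 0 0; 1 5.2 -40 0 0 0 0; 1 6.2 -48 0 0 0 0; 1 7.3 -56 0 0 0 0; 1 8.3 -64 0 0 0 0"

```text
t: 11.17
ee_pos: [0.4708, -0.0509, 0.0556]
eef_rot: [-2.077, -2.357, 0.0]
ft_force: [-0.2, 1.5, 0.1]
finger_gap: 0.005
grip_force: 0.3
```

Request:
send_rows --series "1 0.9 -7 0 0 0 0; 1 1.8 -14 0 0 0 0; 1 2.7 -21 0 0 0 0; 1 3.6 -28 0 0 0 0; 1 4.5 -35 0 0 0 0; 1 5.5 -42 0 0 0 0; 1 6.4 -49 0 0 0 0; 1 7.5 -58 0 0 0 0"

```text
t: 11.83
ee_pos: [0.4783, -0.1087, 0.0556]
eef_rot: [-2.077, -2.357, 0.0]
ft_force: [-0.2, -0.7, -0.2]
finger_gap: 0.008
grip_force: 0.0
```

Request:
send_rows --series "1 0 0 10 0 0 0; 1 0 0 30 0 0 0; 1 0 0 55 0 0 0; 1 0 0 80 0 0 0; 1 0 -10 105 0 0 0; 1 0 -30 130 0 0 0; 1 0 -55 140 0 0 0; 1 0 -80 145 0 0 0"

```text
t: 12.5
ee_pos: [0.4788, -0.1891, 0.2037]
eef_rot: [2.074, 2.355, 0.002]
ft_force: [0.5, -0.1, -0.7]
finger_gap: 0.007
grip_force: 0.0
```

Request:
send_rows --series "1 0 -30 0 0 0 -0.05; 1 0 -60 0 0 0 -0.12; 1 0 -90 0 0 0 -0.2; 1 0 -120 0 0 0 -0.28; 1 0 -150 0 0 0 -0.36; 1 0 -170 0 0 0 -0.42; 1 0 -180 0 0 0 -0.45; 1 0 -180 0 0 0 -0.45"

```text
t: 13.17
ee_pos: [0.4779, -0.3694, 0.2009]
eef_rot: [2.553, 1.831, -0.0]
ft_force: [0.1, 0.6, -1.0]
finger_gap: 0.006
grip_force: 0.0
```

```bash
python3 look.py l4
```

```text
13.1667 [ 0.47793894 -0.36939506  0.20092657] [ 2.55256434e+00  1.83091555e+00 -5.12452880e-05] [ 0.08998418  0.56483647 -0.96466113]
```

View pics/l4.png

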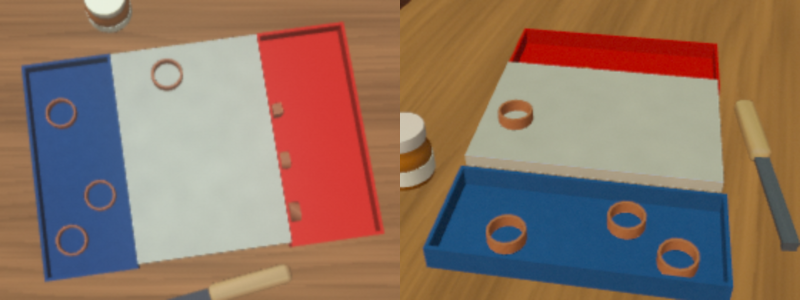

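All three offcuts show in the red tray close to the board's edge, at (278,109), (285,160) and (294,211); ring, jar and file are in place. I'll check their height to be sure they lie on the tray floor and aren't hung on the rim.

Run:
```python
from bench import *
from h import *
i=camera_info("top"); p,d=camera("top"); K,V=i["K"],i["view"]
cv2.imwrite("pics/c5.png",cv2.resize(p[170:290,310:410],(500,600),interpolation=cv2.INTER_CUBIC)[:,:,::-1])
m=copper(p)&(p[...,1]>75); m[:,:325]=0; m[:,400:]=0; m[:170]=0; m[290:]=0
for c in blobs(m,10):
    mk=np.zeros(p.shape[:2],np.uint8);cv2.drawContours(mk,[c],-1,1,-1); v,u=np.nonzero((mk>0)&(d>0))
    X=(np.linalg.inv(K)@np.vstack([u,v,np.ones_like(u)])*d[v,u]-V[:3,3:4]).T@V[:3,:3]
    Y=(X[:,:2]-[.5558,.016])@[-.1288,.9917]
    print(cv2.boundingRect(c),cv2.contourArea(c),"z pct",np.percentile(X[:,2],[5,50,95]).round(4),"boardY",np.percentile(Y,[5,50,95]).round(4))
```

```text
(390, 170, 10, 52) 194.0 z pct [-0.0031 -0.0008  0.003 ] boardY [-0.2217 -0.2134 -0.2074]
(331, 170, 69, 117) 302.5 z pct [-0.0015  0.0244  0.0381] boardY [-0.1667 -0.1006 -0.0904]
```

View pics/c5.png

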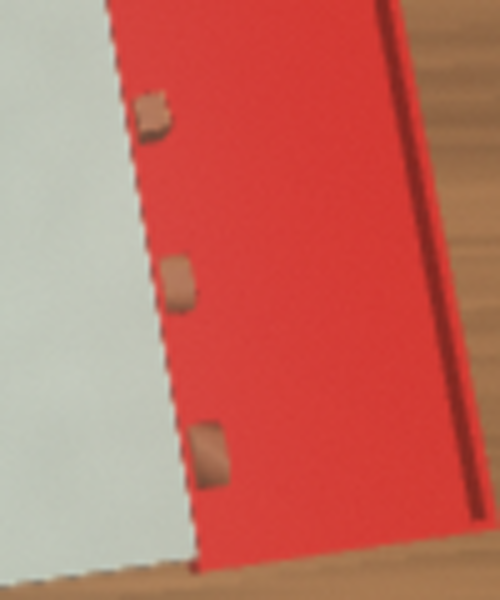

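The crop shows the three offcuts tipped on edge against the near tray wall, at crop pixels (152,115), (178,283) and (210,455).

Run:
```python
from bench import *
from h import *
i=camera_info("top"); p,d=camera("top"); K,V=i["K"],i["view"]
for u,v in((340,193),(346,227),(352,261)):
    for du in(-5,-3,-1,0,1,3,5,9):
        X=V[:3,:3].T@(np.linalg.inv(K)@[u+du,v,1]*d[v,u+du]-V[:3,3]); w=X[:2]-[.5558,.016]
        print((u+du,v),"X,Y,z mm",(1000*np.array([w@[.9917,.1288],w@[-.1288,.9917],X[2]])).round(1))
```

```text
(335, 193) X,Y,z mm [ 35.7 -92.8  23.1]
(337, 193) X,Y,z mm [ 34.  -95.7  28.8]
(339, 193) X,Y,z mm [ 32.9 -98.9  31.7]
(340, 193) X,Y,z mm [  33.  -101.1   29.9]
(341, 193) X,Y,z mm [  33.7 -103.6   25. ]
(343, 193) X,Y,z mm [  32.2 -106.5   30.4]
(345, 193) X,Y,z mm [  37.5 -115.     0.4]
(349, 193) X,Y,z mm [  35.8 -122.     3.9]
(341, 227) X,Y,z mm [-29.7 -93.3  26.3]
(343, 227) X,Y,z mm [-29.9 -97.3  23.9]
(345, 227) X,Y,z mm [ -30.9 -100.4   27.9]
(346, 227) X,Y,z mm [ -30.7 -102.7   24.5]
(347, 227) X,Y,z mm [ -31.  -104.5   24.6]
(349, 227) X,Y,z mm [ -28.9 -111.6    2.4]
(351, 227) X,Y,z mm [ -29.5 -115.3    3. ]
(355, 227) X,Y,z mm [ -30.4 -122.9    2.1]
(347, 261) X,Y,z mm [-92.8 -94.1  27.2]
(349, 261) X,Y,z mm [-93.2 -98.1  24.3]
(351, 261) X,Y,z mm [ -93.7 -101.5   25.7]
(352, 261) X,Y,z mm [ -94.1 -103.1   27.3]
(353, 261) X,Y,z mm [ -94.3 -105.    26.1]
(355, 261) X,Y,z mm [ -94.7 -108.7   25.8]
(357, 261) X,Y,z mm [ -94.3 -115.8    4.4]
(361, 261) X,Y,z mm [ -95.3 -123.2    4. ]
```

All three stand on the tray floor: their tops at about 30, 26 and 26 mm match floor height plus part size. All are inside the inner wall, so I'm handing in.

```bash
python3 -c "
from bench import *
print(finish_job())"
```

```text
the job is handed in; nothing more can be done
None
```

I swept all three offcuts into the red scrap tray, where they stand on edge against the wall nearest the board; the ring, jar and file were left where they were, and the job is handed in at about 13 s.

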